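# Close the gearbox housing with its transport cover

## Robot

A 6-joint arm with a two-finger parallel gripper is mounted at the origin on the work surface. World frame = base frame: x ahead of the robot, y to its left, z up, the work surface at z = 0. Lengths are in m, angles in rad, forces in N, time in s.
With the tool pointing down it reaches from about 0.375 to 0.825 m from the base axis. Payload 5.5 kg.
Tool frame: the origin (TCP) lies midway between the tips of the shut fingers; the grasp point (between the pads) lies 19 mm behind it (robot.grip_depth is the distance from the TCP to the grasp point, in m); z points along the fingers, x is the direction in which the jaws open and shut, and the axes are right-handed (so a half turn about z gives the same grasp; the last joint's range is limited). The gripper opens to 85 mm and grips with 20 to 120 N. Pads are 22 mm wide; open, the fingers measure 114 mm over their backs; the gripper's body (76 mm by 85 mm) begins 54 mm behind the grasp point. The pads swing forward as they close: fully open they stand 13 mm farther back than shut.
Start: joints at [1.195, 0.314, -0.047, 1.21, 0, 1.571], TCP at [0.22, 0.558, 0.199] pointing down, gripper open.
Joint ranges: [-2.67, 2.67], [-0.69, 1.73], [-1.03, 1.25], [-2.08, 2.16], [-1.42, 1.45], [-3.14, 3.14]. Speed limits (rad/s): [2.39, 2.39, 3.01, 3.14, 3.14, 3.14].

## Interface

Orientations are given as a unit quaternion [w, x, y, z].
In Python, from workcell import robot gives the robot as it stands. The module is installed in compiled form; this text tells all that it offers.
- The arm moves only by the tool servo_tool, never from a script. Its argument "series" is a list of rows, each an object of numbers: "tx", "ty", "tz": the shift along the tool's x, y, z in mm; "turn": the turn about the tool's z in degrees; "grip": the closure, from 0 (fully open) to 1 (shut). A call has 1 to 12 rows; each row shifts and turns the commanded pose from where the row before left it, along the tool's axes as they then stand; what a row does not reach is not made up. A row lasts 1/10 s, in which the tool goes at most 50 mm and 8.59 degrees, less where a joint would pass 70% of its speed; a pose out of reach is approached as far as the arm can. A call is refused whole if a number of a shift passes 50 or a number of a turn 8.59, either way. A call with a gripper value outside its range is refused whole. The fingers move at their own pace and stop on an object; "force" is the grip in N (left out, the last holds). Time passes only in rows, so rows that do not move let the fingers close. It gives the time, the measured TCP pose, the force and the opening at its end, in the units of the state.
- robot.sense(): the state, without advancing time (a new reading comes with each control period).
- robot.read_camera(name): name is "scene" or "top" or "wrist"; returns (picture, depth): 384x512x3 uint8, red, green, blue; 384x512 float32, m along the optical axis (not along the pixel's ray), 0 where there is no reading.
- robot.camera_params(name): a dict with "fovy" (degrees; the focal length in pixels is half the picture's height over the tangent of half this angle, whatever the lens; pixels are square), "cx", "cy" (the principal point, pixels), "cam_to_world" (4x4, takes a point from camera to world coordinates). Camera axes: x right, y up, looking along -z (the intrinsics and any distortion apply to the point x, -y, -z); pixel columns grow to the right and rows downward; lengths in m; the calibration is good to about 2 mm. The wrist camera is an equidistant fisheye: a pixel r from the principal point sees the ray r / f radians off the axis. A picture is of the moment at which its call begins: read the wrist's pose just before it. camera_params takes no time and is no camera call; for the wrist camera it gives the pose at the moment of the call.
- robot.job_done(): hands the job in, once; it reports no verdict.
Trained networks look in the newest picture that a camera, given by its name, has taken for a name from the list of things; names that differ only in an ending like _2 or _b are one class to them, and where a whole thing is asked for, a point or a joint stands for the part that bears it (a point fixed in the world has none). Each returns a list of dicts, best first, with "p" (0 to 1); they miss things now and then, are a little off and sometimes report something else, mostly with a low value. They report only what shows in the picture. A call takes as long as a camera call. They do not tell look-alikes from the thing itself.
- robot.trace(camera, query): "region" (384x512 bool, what is visible of it) and "bbox" ([centre column, centre row, width, height] in pixels, round what is visible of it).
- robot.mark_of(camera, query): "location" ([column, row] in pixels: a listed point, or the origin of a listed thing).
The state is a dict: "clock": time; "joint_pos": joint angles; "qd": joint speeds; "tau": joint torques, N m; "position": TCP position; "eef_rot": TCP orientation; "force": force on the tool from outside, world axes, zero at the start; "moment": the same for the moment, N m; "width": opening from 0.0 (shut) to 1.0 (fully open).
Only numpy, scipy, OpenCV 4.12 (cv2) and the standard library are available. Lean on these libraries where they do the work, as an engineer would, in place of code of your own. Each camera call takes 0.05 s, during which the arm holds its last target. There are 200 camera calls.

## Task

Close the open gear housing with the long steel cover: pick it up by its grip rib, lower it level so that both upright pins of the housing pass through its two holes, and only let go once it is all the way down and flat on the housing. Either way round is fine; leave the shorter cover where it lies.

Things in the scene. Friction and masses are not known exactly. Their poses are not given: they have to be found in the camera images.
- cover_grip (a point): Long steel cover, 0.3-0.6 kg, flat on the table: plate 170 x 80 x 8 mm, two 26 mm through-holes 65 mm either side of its middle along its length; on top, in the middle, an upright grip rib 70 long, 20 wide, top 54 mm above the underside. Point: on the rib over the plate's centre, 33 mm above the underside. x along plate and rib (through both holes), y across (the 20 mm to grasp), z up.
- seat (a point): Fixed gear housing: aluminium casting 210 x 130 x 70 mm high, 100 x 64 mm opening in its flat top, gears inside. Two steel pins on top, 65 mm either side of the middle along its length: 35 mm tall, 12 mm thick, tapering from 10 mm up to 5 mm at the tip. Point: centre of the flat top, 70 mm above the table. x along the length through both pins, z up. Cover's point is 33 mm above it when home.
- short_cover_grip (a point): Shorter steel cover that does not fit, flat on the table, to be left alone: plate 110 x 90 x 8 mm, two holes only 70 mm apart, rib 36 long, 20 wide, top 54 mm above the underside. Point: on the rib over the plate's centre, 33 mm above the underside. x along the line of the holes, z up.
There are look-alikes about, which are no part of the job. What is shaped like the part that bears cover_grip but purple is not meant. Of the things shaped like the part that bears seat, the aluminium one is meant.

How it is judged:
By the outcome, as a careful person would: the job done as asked, in the order asked, and still so for the second after the job is handed in, with the robot touching nothing.
It also fails if it takes over 38 s, if anything falls off the work surface, if the arm or the gripper's body presses on something with over 40 N, if the wrist force passes 120 N, or if a joint passes its speed limit or range.

## Working session

There is one attempt and no reset: what is moved stays moved. The work goes in short steps, Python scripts to look and compute and a tool call to move; the robot and the scene stay as the last step left them, time stands still between calls to the robot, and variables do not carry over. Pictures are saved under pics/ and viewed, about 8 in all and at most 12, crops included, and the job is handed in when it is done.

Besides the shell and the picture viewer there is one more tool, called after "Call:" by a JSON object that holds its "name" and its "arguments", one argument or row to a line. servo_tool: Moves the arm, as the interface text tells. Its arguments: {"type":"object","properties":{"series":{"type":"array"},"force":{"type":"number"}},"required":["series"]}

```bash
mkdir -p pics; cat > h.py <<'E'
from workcell import robot
import numpy as np, cv2
def save(n,im): cv2.imwrite('pics/'+n,cv2.cvtColor(im,cv2.COLOR_RGB2BGR))
def ray(cam,P,u,v):
    f=192/np.tan(np.radians(P['fovy'])/2); x=(u-P['cx'])/f; y=(v-P['cy'])/f
    if cam=='wrist':
        r=np.hypot(x,y); s=np.where(r>1e-9,np.tan(r)/np.maximum(r,1e-9),1); x=x*s;y=y*s
    return x,y
def pts(cam,P,u,v,d):
    x,y=ray(cam,P,np.asarray(u,float),np.asarray(v,float))
    c=np.stack([x*d,-y*d,-d,np.ones_like(x*d)],-1)
    return (c@P['cam_to_world'].T)[...,:3]
def onplane(cam,P,u,v,z):
    a=pts(cam,P,u,v,np.float64(1.)); o=P['cam_to_world'][:3,3]
    return o+(a-o)*(z-o[2])/(a[2]-o[2])
E
python3 - <<'E'
from h import *
s=robot.sense(); print(s['clock'],s['position'],s['eef_rot'],s['force'])
for c in ['top','scene']:
    P=robot.camera_params(c); im,d=robot.read_camera(c); save(c+'0.png',im); np.save(c+'d.npy',d)
    print(c,P['fovy'],P['cam_to_world'][:3,3])
    for q,z in [('cover_grip',.033),('seat',.07),('short_cover_grip',.033)]:
        for m in robot.mark_of(c,q)[:4]:
            print(q,round(m['p'],2),np.round(m['location']),onplane(c,P,*m['location'],z).round(3))
E
```

```text
0.0 [0.21998845 0.55754438 0.19826023] [ 4.91603683e-04  8.26748483e-01  5.62571098e-01 -6.80898808e-04] [-0.78206673  0.19720539  0.08132028]
top 51.58269536016017 [ 0.25465321 -0.00446609  1.09529159]
cover_grip 0.79 [359. 134.] [ 0.552 -0.281  0.033]
cover_grip 0.62 [399. 266.] [ 0.197 -0.387  0.033]
seat 0.72 [254. 138.] [0.521 0.007 0.07 ]
seat 0.62 [110. 230.] [0.271 0.367 0.07 ]
short_cover_grip 0.7 [162. 141.] [0.517 0.259 0.033]
scene 46.08533089208667 [1.03335564 0.40489621 1.20666726]
cover_grip 0.81 [149. 199.] [ 0.547 -0.278  0.033]
cover_grip 0.81 [187. 117.] [ 0.199 -0.395  0.033]
seat 0.94 [221. 234.] [ 0.539 -0.005  0.07 ]
seat 0.81 [380. 228.] [0.266 0.367 0.07 ]
short_cover_grip 0.87 [305. 282.] [0.518 0.265 0.033]
```

```bash
python3 -c "
import cv2,numpy as np
a=cv2.imread('pics/top0.png');print(a.shape)"
```

```text
(384, 512, 3)
```

View pics/top0.png

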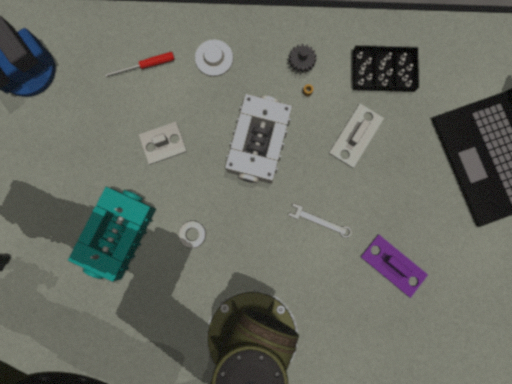

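View pics/scene0.png

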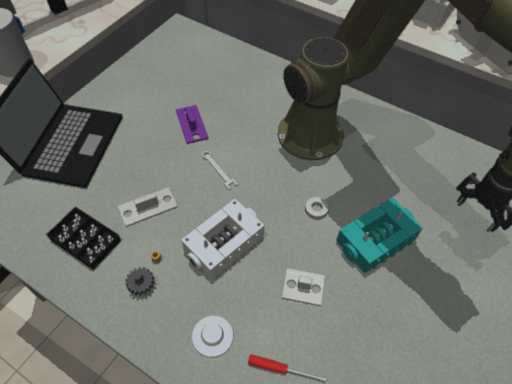

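```bash
cat >> h.py <<'E'
def cloud(c,region,P,d):
    v,u=np.nonzero(region&(d>0)); return pts(c,P,u,v,d[v,u])
def rect(p):
    (c,(w,h),a)=cv2.minAreaRect((p[:,:2]*1000).astype(np.float32))
    if w<h: w,h,a=h,w,a+90
    return np.round(c,1),round(w,1),round(h,1),round((a+90)%180-90,2)
def toolmove(target,s=None):
    """shift in tool axes (mm) from measured TCP to the target"""
    from scipy.spatial.transform import Rotation as R
    s=s or robot.sense(); w,x,y,z=s['eef_rot']; M=R.from_quat([x,y,z,w]).as_matrix()
    return (M.T@(np.array(target)-s['position'])*1000).round(1), np.degrees(np.arctan2(M[1,0],M[0,0])).round(2), M.round(3)
E
python3 - <<'E'
from h import *
for c in ['top','scene']:
    P=robot.camera_params(c); im,d=robot.read_camera(c)
    for q,z0,z1,near in [('cover_grip',.003,.07,(.55,-.28)),('seat',.062,.078,(.53,0))]:
        for m in robot.trace(c,q):
            p=cloud(c,m['region'],P,d)
            if len(p)<50 or np.hypot(*(np.median(p[:,:2],0)-near))>.08: continue
            print(c,q,round(m['p'],2),np.percentile(p[:,2],[5,50,95]).round(3))
            p1=p[(p[:,2]>z0)&(p[:,2]<z1)]; print(' all',len(p1),rect(p1))
            if q[0]=='c': p2=p[p[:,2]>.04]; print(' rib',len(p2),rect(p2))
print(toolmove([.55,-.28,.2]))
print(robot.camera_params('wrist'))
E
```

```text
top cover_grip 0.75 [0.004 0.008 0.053]
 all 1474 (array([ 555.8, -281.3]), 170.4, 80.7, -30.43)
 rib 197 (array([ 555.8, -281.2]), 70.6, 20.1, -30.58)
top seat 0.84 [0.008 0.068 0.072]
 all 2902 (array([528.5,  -5.6]), 233.3, 130.1, -13.25)
scene cover_grip 0.87 [0.004 0.009 0.054]
 all 984 (array([ 555.2, -279.1]), 164.2, 83.2, -31.0)
 rib 171 (array([ 556.7, -279.3]), 69.4, 23.7, -32.73)
scene seat 0.89 [0.01  0.067 0.074]
 all 2270 (array([529.9,  -4.8]), 232.6, 132.4, -13.24)
(array([-658.6,  614.4,   -0.9]), np.float64(68.47), array([[ 0.367,  0.93 ,  0.   ],
       [ 0.93 , -0.367,  0.   ],
       [ 0.   ,  0.   , -1.   ]]))
{'fovy': 65.70646984690485, 'cx': 263.0051161923712, 'cy': 190.71153249066535, 'cam_to_world': array([[ 3.67098129e-01, -8.96106252e-01, -2.49464524e-01,
         1.56133829e-01],
       [ 9.30182066e-01,  3.53804441e-01,  9.78965842e-02,
         5.82859886e-01],
       [ 5.35915299e-04, -2.67985079e-01,  9.63422913e-01,
         3.73984990e-01],
       [ 0.00000000e+00,  0.00000000e+00,  0.00000000e+00,
         1.00000000e+00]])}
```

Call:
{"name": "servo_tool", "arguments": {
  "series": [
    {"tx": -29,"ty": 35,"tz": 0,"turn": 0,"grip": 0},
    {"tx": -29,"ty": 35},
    {"tx": -29,"ty": 35},
    {"tx": -29,"ty": 35},
    {"tx": -29,"ty": 35},
    {"tx": -29,"ty": 35},
    {"tx": -29,"ty": 35},
    {"tx": -29,"ty": 35},
    {"tx": -29,"ty": 35},
    {"tx": -29,"ty": 35},
    {"tx": -29,"ty": 35},
    {"tx": -29,"ty": 35}
  ]
}}

```text
schema error: expected keys tx, ty, tz, turn, grip
```

Call:
{"name": "servo_tool", "arguments": {
  "series": [
    {"tx": -30,"ty": 36},
    {"tx": -30,"ty": 36},
    {"tx": 0,"ty": 0},
    {"tx": 0}
  ]
}}

```text
schema error: expected keys tx, ty, tz, turn, grip
```

```bash
python3 - <<'E'
from h import *
s=robot.sense(); print(s['clock'],s['position'],np.abs(s['qd']).max(),s['joint_pos'])
P=robot.camera_params('wrist'); im,d=robot.read_camera('wrist'); save('w1.png',im); np.savez('w1.npz',d=d,T=P['cam_to_world'])
for m in robot.mark_of('wrist','seat')[:2]: print(m['p'],m['location'],onplane('wrist',P,*m['location'],.07).round(4))
v,u=np.mgrid[:384,:512]; p=pts('wrist',P,u,v,d)
t=p[(p[...,2]>.062)&(p[...,2]<.078)]; print(rect(t))
k=((p[...,2]>.083)&(p[...,2]<.112)&(d>0)).astype(np.uint8)
n,l,st,c=cv2.connectedComponentsWithStats(k)
for i in range(1,n):
    if st[i,4]>15: q=p[l==i]; print(st[i,4],c[i].round(),q.mean(0).round(4),q[:,2].max().round(3), q[q[:,2]>.098].mean(0).round(4), (d[l==i].min()))
print(toolmove([.556,-.281,.2],s))
E
```

```text
0.7 [0.22021886 0.55812825 0.19911451] 0.0013415655540495793 [ 1.19499667e+00  3.13478086e-01 -4.70957516e-02  1.21019386e+00
 -2.33741653e-05  1.57081025e+00]
0.74 [134.0, 260.3] [0.2595 0.3697 0.07  ]
(array([400.3, 536. ]), 627.6, 184.3, 41.86)
118 [123. 218.] [0.2014 0.4007 0.0939] 0.106 [0.2017 0.3995 0.1027] 0.28727785
140 [431. 378.] [0.6448 0.7001 0.0936] 0.107 [0.6409 0.6969 0.102 ] 0.36601278
(array([-657.3,  620.3,   -0.9]), np.float64(68.47), array([[ 0.367,  0.93 ,  0.   ],
       [ 0.93 , -0.367,  0.   ],
       [ 0.   ,  0.   , -1.   ]]))
```

View pics/w1.png

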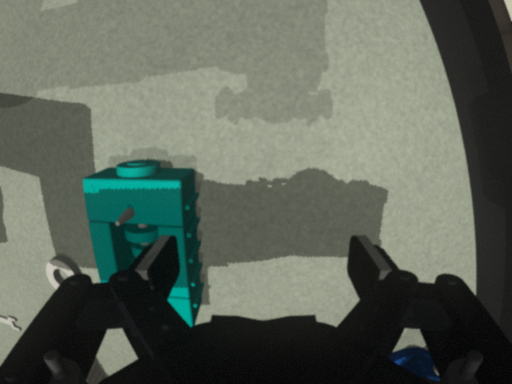

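The calls were refused because every row needs all five keys. The picture shows only the teal look-alike at about (145,240), so the arm hasn't moved. I'll move on to the aluminium housing.

Call:
{"name": "servo_tool", "arguments": {
  "series": [
    {"tx": -26,"ty": 35,"tz": 0,"turn": 0,"grip": 0},
    {"tx": -26,"ty": 35,"tz": 0,"turn": 0,"grip": 0},
    {"tx": -26,"ty": 35,"tz": 0,"turn": 0,"grip": 0},
    {"tx": -26,"ty": 35,"tz": 0,"turn": 0,"grip": 0},
    {"tx": -26,"ty": 35,"tz": 0,"turn": 0,"grip": 0},
    {"tx": -26,"ty": 35,"tz": 0,"turn": 0,"grip": 0},
    {"tx": -26,"ty": 35,"tz": 0,"turn": 0,"grip": 0},
    {"tx": -26,"ty": 35,"tz": 0,"turn": 0,"grip": 0},
    {"tx": -26,"ty": 35,"tz": 0,"turn": 0,"grip": 0},
    {"tx": -26,"ty": 35,"tz": 0,"turn": 0,"grip": 0},
    {"tx": -26,"ty": 35,"tz": 0,"turn": 0,"grip": 0},
    {"tx": -26,"ty": 35,"tz": 0,"turn": 0,"grip": 0}
  ]
}}

```text
clock: 2.0
position: [0.4972, 0.1121, 0.1994]
eef_rot: [0.0, 0.827, 0.563, 0.0]
force: [0.9, 0.2, -0.3]
width: 1.003
```

Call:
{"name": "servo_tool", "arguments": {
  "series": [
    {"tx": -26,"ty": 36,"tz": 0,"turn": 0,"grip": 0},
    {"tx": -26,"ty": 36,"tz": 0,"turn": 0,"grip": 0},
    {"tx": -26,"ty": 36,"tz": 0,"turn": 0,"grip": 0},
    {"tx": -22,"ty": 36,"tz": 0,"turn": 0,"grip": 0},
    {"tx": 0,"ty": 0,"tz": 0,"turn": 0,"grip": 0},
    {"tx": 0,"ty": 0,"tz": 0,"turn": 0,"grip": 0},
    {"tx": 0,"ty": 0,"tz": 0,"turn": 0,"grip": 0}
  ]
}}

```text
clock: 2.7
position: [0.593, -0.0314, 0.199]
eef_rot: [-0.0, 0.827, 0.563, -0.0]
force: [0.2, -0.5, -0.5]
width: 1.004
```

```bash
cat > w.py <<'E'
from h import *
import sys
s=robot.sense(); print(s['clock'],s['position'],np.abs(s['qd']).max(),s['joint_pos'].round(2))
P=robot.camera_params('wrist'); im,d=robot.read_camera('wrist'); save(sys.argv[1]+'.png',im); np.savez(sys.argv[1]+'.npz',d=d,T=P['cam_to_world'],s=s['position'])
v,u=np.mgrid[:384,:512]; p=pts('wrist',P,u,v,d)
if sys.argv[2]=='seat':
    for m in robot.trace('wrist','seat')[:1]:
        r=m['region']; q=p[r&(p[...,2]>.062)&(p[...,2]<.078)]; print('top',np.median(q[:,2]).round(4),rect(q))
    k=((p[...,2]>.083)&(p[...,2]<.112)&(d>0)).astype(np.uint8)
    n,l,st,c=cv2.connectedComponentsWithStats(k)
    for i in range(1,n):
        if st[i,4]>15: q=p[l==i]; print(st[i,4],c[i].round(),q.mean(0).round(4),q[:,2].max().round(4), q[q[:,2]>.098].mean(0).round(4))
else:
    for m in robot.trace('wrist','cover_grip')[:1]:
        r=m['region']&(p[...,2]<.07); q=p[r]; print(m['p'],'plate',rect(q[q[:,2]>.004]),'rib',rect(q[q[:,2]>.05]),np.percentile(q[:,2],99))
print(toolmove(eval(sys.argv[3]),s))
E
python3 w.py w2 seat '[.556,-.281,.2]'
```

```text
2.7 [ 0.59297649 -0.03142554  0.19900561] 0.01404079283519985 [-0.05  0.3  -0.06  1.21  0.    0.32]
top 0.0699 (array([526.8,  -4.2]), 232.9, 130.9, -13.19)
107 [255.  42.] [0.4656 0.0104 0.0954] 0.1069 [0.4646 0.0106 0.1034]
106 [273. 173.] [ 0.5877 -0.0191  0.0955] 0.1062 [ 0.589  -0.0192  0.1032]
(array([-245.8,   57.1,   -1.1]), np.float64(68.5), array([[ 0.367,  0.93 , -0.001],
       [ 0.93 , -0.367,  0.   ],
       [ 0.   , -0.001, -1.   ]]))
```

View pics/w2.png

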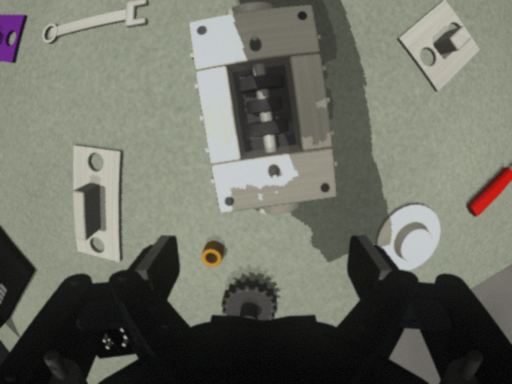

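Housing top centre is (0.527,-0.0045) at -13.3°, and the pins, tips near pixels (255,42) and (273,173), agree with it. Next is the cover, seen at (97,205).

Call:
{"name": "servo_tool", "arguments": {
  "series": [
    {"tx": -43,"ty": 20,"tz": 0,"turn": 0,"grip": 0},
    {"tx": -43,"ty": 20,"tz": 0,"turn": 0,"grip": 0},
    {"tx": -43,"ty": 20,"tz": 0,"turn": 0,"grip": 0},
    {"tx": -43,"ty": 20,"tz": 0,"turn": 0,"grip": 0},
    {"tx": -43,"ty": 20,"tz": 0,"turn": 0,"grip": 0},
    {"tx": -42,"ty": 20,"tz": 0,"turn": 0,"grip": 0},
    {"tx": 0,"ty": 0,"tz": 0,"turn": 4.5,"grip": 0},
    {"tx": 0,"ty": 0,"tz": 0,"turn": 4.5,"grip": 0},
    {"tx": 0,"ty": 0,"tz": 0,"turn": 0,"grip": 0},
    {"tx": 0,"ty": 0,"tz": 0,"turn": 0,"grip": 0}
  ]
}}

```text
clock: 3.8
position: [0.6111, -0.3142, 0.1994]
eef_rot: [0.0, 0.868, 0.497, 0.0]
force: [0.4, -0.3, -0.1]
width: 1.002
```

```bash
python3 w.py w3 cover '[.556,-.281,.014]'
```

```text
3.8 [ 0.61108508 -0.31420877  0.19939132] 0.0024893865824674602 [-0.47  0.48  0.2   1.29  0.    0.05]
0.9 plate (array([ 553.9, -279.8]), 169.9, 80.8, -30.38) rib (array([ 554.8, -279.9]), 68.8, 18.3, -30.49) 0.055034240912685294
(array([  0.8, -64.3, 185.4]), np.float64(59.65), array([[ 0.505,  0.863,  0.   ],
       [ 0.863, -0.505, -0.   ],
       [ 0.   ,  0.   , -1.   ]]))
```

View pics/w3.png

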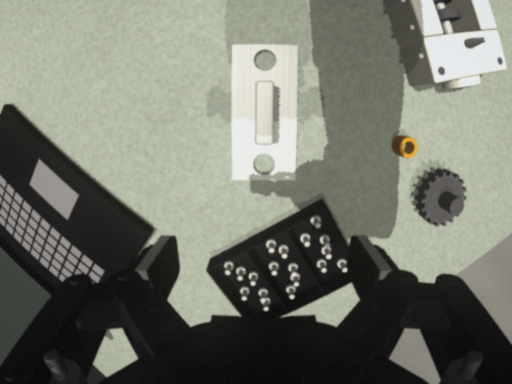

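The cover is centred at about (265,112), with its rib upright in the picture and in line with the jaws. Next I descend and grasp.

Call:
{"name": "servo_tool", "arguments": {
  "series": [
    {"tx": 1,"ty": -33,"tz": 20,"turn": 0,"grip": 0},
    {"tx": 0,"ty": -33,"tz": 33,"turn": 0,"grip": 0},
    {"tx": 0,"ty": 0,"tz": 40,"turn": 0,"grip": 0},
    {"tx": 0,"ty": 0,"tz": 35,"turn": 0,"grip": 0},
    {"tx": 0,"ty": 0,"tz": 30,"turn": 0,"grip": 0},
    {"tx": 0,"ty": 0,"tz": 15,"turn": 0,"grip": 0},
    {"tx": 0,"ty": 0,"tz": 10,"turn": 0,"grip": 0},
    {"tx": 0,"ty": 0,"tz": 0,"turn": 0,"grip": 0},
    {"tx": 0,"ty": 0,"tz": 0,"turn": 0,"grip": 0}
  ]
}}

```text
clock: 4.8
position: [0.5553, -0.2809, 0.017]
eef_rot: [0.0, 0.868, 0.496, 0.0]
force: [0.3, 0.4, 0.6]
width: 0.998
```

Call:
{"name": "servo_tool", "arguments": {
  "series": [
    {"tx": 0,"ty": 0,"tz": 0,"turn": 0,"grip": 1},
    {"tx": 0,"ty": 0,"tz": 0,"turn": 0,"grip": 1},
    {"tx": 0,"ty": 0,"tz": 0,"turn": 0,"grip": 1},
    {"tx": 0,"ty": 0,"tz": 0,"turn": 0,"grip": 1},
    {"tx": 0,"ty": 0,"tz": 0,"turn": 0,"grip": 1},
    {"tx": 0,"ty": 0,"tz": 0,"turn": 0,"grip": 1},
    {"tx": 0,"ty": 0,"tz": 0,"turn": 0,"grip": 1},
    {"tx": 0,"ty": 0,"tz": 0,"turn": 0,"grip": 1},
    {"tx": 0,"ty": 0,"tz": 0,"turn": 0,"grip": 1},
    {"tx": 0,"ty": 0,"tz": 0,"turn": 0,"grip": 1}
  ],
  "force": 80
}}

```text
clock: 5.8
position: [0.5549, -0.2808, 0.0168]
eef_rot: [0.0, 0.868, 0.496, 0.0]
force: [-1.2, 1.2, 5.8]
width: 0.195
```

Call:
{"name": "servo_tool", "arguments": {
  "series": [
    {"tx": 0,"ty": 0,"tz": 0,"turn": 0,"grip": 1},
    {"tx": 0,"ty": 0,"tz": -5,"turn": 0,"grip": 1},
    {"tx": 0,"ty": 0,"tz": -15,"turn": 0,"grip": 1},
    {"tx": 0,"ty": 0,"tz": -30,"turn": 0,"grip": 1},
    {"tx": 0,"ty": 0,"tz": -40,"turn": 0,"grip": 1},
    {"tx": 0,"ty": 0,"tz": -40,"turn": 0,"grip": 1},
    {"tx": 0,"ty": 0,"tz": -15,"turn": 0,"grip": 1},
    {"tx": 0,"ty": 0,"tz": -5,"turn": 0,"grip": 1},
    {"tx": 0,"ty": 0,"tz": 0,"turn": 0,"grip": 1},
    {"tx": 0,"ty": 0,"tz": 0,"turn": 0,"grip": 1}
  ]
}}

```text
clock: 6.8
position: [0.5535, -0.2803, 0.1646]
eef_rot: [-0.001, 0.868, 0.496, -0.001]
force: [0.6, 0.4, -5.7]
width: 0.197
```

```bash
python3 w.py w4 cover '[.527,-.0045,.167]'; python3 - <<'E'
from h import *
s=robot.sense(); print(s['force'],s['moment'],s['width'])
P=robot.camera_params('wrist');z=np.load('w4.npz');d=z['d'];v,u=np.mgrid[:384,:512];p=pts('wrist',P,u,v,d)
im,d2=robot.read_camera('scene'); save('s4.png',cv2.resize(im[120:300,60:300],None,fx=3,fy=3))
Q=robot.camera_params('scene');r=pts('scene',Q,u,v,d2)
near=(np.hypot(r[...,0]-.555,r[...,1]+.281)<.1)&(r[...,2]>.1)&(r[...,2]<.16)&(d2>0)
q=r[near]; A=np.c_[q[:,:2]-[.555,-.281],np.ones(len(q))]
b=np.linalg.lstsq(A,q[:,2],rcond=None)[0]
for _ in range(6): k=abs(A@b-q[:,2])<.004; b=np.linalg.lstsq(A[k],q[k,2],rcond=None)[0]
print(k.sum(),'slopes',np.degrees(b[:2]).round(1),'z',b[2].round(4),rect(q[k]))
E
```

```text
6.8 [ 0.55354504 -0.2803217   0.16458958] 0.011217672101974966 [-0.47  0.37 -0.05  1.16 -0.    0.06]
(array([ 224.1, -163. ,   -2. ]), np.float64(59.47), array([[ 0.508,  0.861, -0.002],
       [ 0.861, -0.508,  0.001],
       [-0.   , -0.003, -1.   ]]))
[-0.46737668 -0.41968301 -4.64992997] [ 0.015378   -0.0164177  -0.03516125] 0.1958020536681871
892 slopes [-0.2  0.3] z 0.1555 (array([ 554.4, -280.3]), 170.0, 85.3, -30.43)
```

View pics/w4.png

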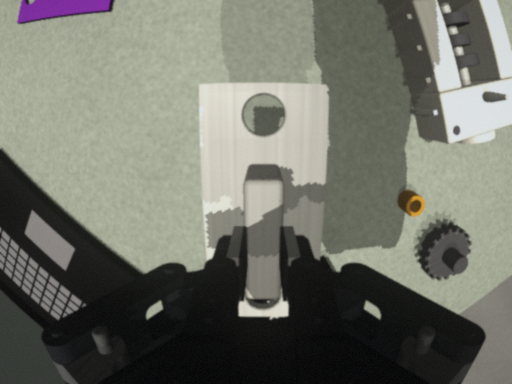

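The cover is held level: its slope is under 0.3°, and the rib sits between the pads at (263,240). Its underside is 17 mm below the TCP. Next I carry it over the housing.

Call:
{"name": "servo_tool", "arguments": {
  "series": [
    {"tx": 15,"ty": -11,"tz": 0,"turn": 0,"grip": 1},
    {"tx": 30,"ty": -22,"tz": 0,"turn": 0,"grip": 1},
    {"tx": 37,"ty": -27,"tz": 0,"turn": 0,"grip": 1},
    {"tx": 37,"ty": -27,"tz": 0,"turn": 0,"grip": 1},
    {"tx": 37,"ty": -27,"tz": 0,"turn": 0,"grip": 1},
    {"tx": 30,"ty": -22,"tz": 0,"turn": 0,"grip": 1},
    {"tx": 24,"ty": -17,"tz": 0,"turn": 0,"grip": 1},
    {"tx": 14,"ty": -10,"tz": 0,"turn": 0,"grip": 1},
    {"tx": 0,"ty": 0,"tz": 0,"turn": -5.7,"grip": 1},
    {"tx": 0,"ty": 0,"tz": 0,"turn": -5.8,"grip": 1},
    {"tx": 0,"ty": 0,"tz": 0,"turn": -5.7,"grip": 1},
    {"tx": 0,"ty": 0,"tz": 0,"turn": 0,"grip": 1}
  ]
}}

```text
clock: 8.15
position: [0.5272, -0.0044, 0.1656]
eef_rot: [-0.0, 0.784, 0.621, -0.0]
force: [0.4, -0.7, -3.9]
width: 0.192
```

Call:
{"name": "servo_tool", "arguments": {
  "series": [
    {"tx": 0,"ty": 0,"tz": 0,"turn": 0,"grip": 1},
    {"tx": 0,"ty": 0,"tz": 0,"turn": 0,"grip": 1}
  ]
}}

```text
clock: 8.35
position: [0.5277, -0.0049, 0.1659]
eef_rot: [-0.0, 0.785, 0.62, -0.0]
force: [-0.1, -0.3, -3.8]
width: 0.195
```

```bash
cat > c.py <<'E'
from h import *
import sys
s=robot.sense(); print(s['clock'],s['position'],s['force'],s['width'],s['joint_pos'].round(2))
v,u=np.mgrid[:384,:512]; x0,y0=s['position'][:2]; zt=s['position'][2]-.009
for c in ['scene','top']:
    im,d=robot.read_camera(c); Q=robot.camera_params(c); r=pts(c,Q,u,v,d)
    k=(np.hypot(r[...,0]-x0,r[...,1]-y0)<.1)&(abs(r[...,2]-zt)<.02)&(d>0)
    q=r[k]; A=np.c_[q[:,:2]-[x0,y0],np.ones(len(q))]; k=abs(q[:,2]-zt)<.006
    for _ in range(6): b=np.linalg.lstsq(A[k],q[k,2],rcond=None)[0]; k=abs(A@b-q[:,2])<.004
    print(c,k.sum(),'slopes',np.degrees(b[:2]).round(1),'z',b[2].round(4),rect(q[k]))
    if c=='scene': save(sys.argv[1],cv2.resize(im[150:290,130:310],None,fx=4,fy=4))
print(toolmove([.527,-.0045,.087],s)[:2])
E
python3 c.py s5.png
```

```text
8.35 [ 0.52769663 -0.00492122  0.16587139] [-0.10292041 -0.25219565 -3.81330098] 0.1951861388146366 [-0.01  0.19 -0.28  1.1   0.    0.22]
scene 995 slopes [0.1 0.3] z 0.157 (array([528.8,  -4.9]), 171.1, 83.8, -12.98)
top 0 slopes [0. 0.] z 0.0 (array([0., 0.]), 0.0, 0.0, 0.0)
(array([ 0.2, -0.7, 78.9]), np.float64(76.58))
```

View pics/s5.png

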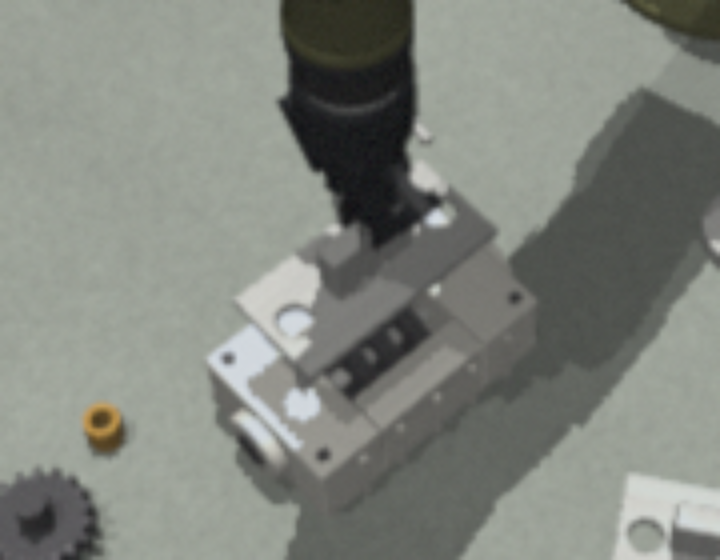

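The cover sits level over the housing and lines up with it to about 1 mm and 0.3°. Next I lower it onto the pins in stages.

Call:
{"name": "servo_tool", "arguments": {
  "series": [
    {"tx": 0,"ty": -1,"tz": 15,"turn": 0,"grip": 1},
    {"tx": 0,"ty": 0,"tz": 15,"turn": 0,"grip": 1},
    {"tx": 0,"ty": 0,"tz": 10,"turn": 0,"grip": 1},
    {"tx": 0,"ty": 0,"tz": 8,"turn": 0,"grip": 1},
    {"tx": 0,"ty": 0,"tz": 8,"turn": 0,"grip": 1},
    {"tx": 0,"ty": 0,"tz": 4,"turn": 0,"grip": 1},
    {"tx": 0,"ty": 0,"tz": 0,"turn": 0,"grip": 1}
  ]
}}

```text
clock: 9.15
position: [0.5267, -0.0049, 0.1056]
eef_rot: [-0.0, 0.784, 0.62, -0.0]
force: [-1.2, -0.1, -3.9]
width: 0.193
```

```bash
python3 c.py s6.png
```

```text
9.15 [ 0.52667117 -0.00486979  0.10560464] [-1.23888355 -0.1053875  -3.85485105] 0.19290537820503184 [-0.01  0.24 -0.37  0.96  0.    0.22]
scene 925 slopes [-0.2 -0.3] z 0.0967 (array([527.4,  -4.7]), 171.4, 82.3, -14.0)
top 0 slopes [0. 0.] z 0.0 (array([0., 0.]), 0.0, 0.0, 0.0)
(array([ 0.4,  0.3, 18.6]), np.float64(76.66))
```

Call:
{"name": "servo_tool", "arguments": {
  "series": [
    {"tx": 0,"ty": 0,"tz": 6,"turn": 0,"grip": 1},
    {"tx": 0,"ty": 0,"tz": 5,"turn": 0,"grip": 1},
    {"tx": 0,"ty": 0,"tz": 3,"turn": 0,"grip": 1},
    {"tx": 0,"ty": 0,"tz": 2,"turn": 0,"grip": 1},
    {"tx": 0,"ty": 0,"tz": 1,"turn": 0,"grip": 1},
    {"tx": 0,"ty": 0,"tz": 0,"turn": 0,"grip": 1},
    {"tx": 0,"ty": 0,"tz": 0,"turn": 0,"grip": 1}
  ]
}}

```text
clock: 9.95
position: [0.5271, -0.0049, 0.0892]
eef_rot: [0.0, 0.784, 0.62, 0.0]
force: [0.3, -1.4, -4.4]
width: 0.195
```

Call:
{"name": "servo_tool", "arguments": {
  "series": [
    {"tx": 0,"ty": 0,"tz": 1,"turn": 0,"grip": 1},
    {"tx": 0,"ty": 0,"tz": 0,"turn": 0,"grip": 1}
  ]
}}

```text
clock: 10.15
position: [0.527, -0.0049, 0.0881]
eef_rot: [0.0, 0.784, 0.62, -0.0]
force: [-0.5, 0.6, -4.5]
width: 0.194
```

Call:
{"name": "servo_tool", "arguments": {
  "series": [
    {"tx": 0,"ty": 0,"tz": 1,"turn": 0,"grip": 1},
    {"tx": 0,"ty": 0,"tz": 0,"turn": 0,"grip": 1},
    {"tx": 0,"ty": 0,"tz": 0,"turn": 0,"grip": 1}
  ]
}}

```text
clock: 10.45
position: [0.527, -0.0048, 0.0871]
eef_rot: [-0.0, 0.784, 0.62, -0.0]
force: [-0.1, -0.7, -4.1]
width: 0.196
```

```bash
python3 c.py s7.png
```

```text
10.45 [ 0.52697743 -0.00484404  0.08707822] [-0.05063668 -0.71856786 -4.12980503] 0.19637825913267584 [-0.01  0.25 -0.4   0.92  0.    0.22]
scene 936 slopes [-0.3 -1.2] z 0.0783 (array([528.5,   5.3]), 184.1, 113.8, -18.35)
top 0 slopes [0. 0.] z 0.0 (array([0., 0.]), 0.0, 0.0, 0.0)
(array([ 0.3, -0.1,  0.1]), np.float64(76.67))
```

Call:
{"name": "servo_tool", "arguments": {
  "series": [
    {"tx": 0,"ty": 0,"tz": 0.7,"turn": 0,"grip": 1},
    {"tx": 0,"ty": 0,"tz": 0,"turn": 0,"grip": 1}
  ]
}}

```text
clock: 10.75
position: [0.5272, -0.0048, 0.0868]
eef_rot: [0.0, 0.784, 0.62, 0.0]
force: [-0.7, 0.4, -0.3]
width: 0.197
```

Call:
{"name": "servo_tool", "arguments": {
  "series": [
    {"tx": 0,"ty": 0,"tz": 0.7,"turn": 0,"grip": 1},
    {"tx": 0,"ty": 0,"tz": 0,"turn": 0,"grip": 1}
  ]
}}

```text
clock: 10.95
position: [0.5272, -0.0049, 0.0867]
eef_rot: [0.0, 0.784, 0.62, 0.0]
force: [-3.5, 0.6, 6.4]
width: 0.198
```

Contact came at the expected height: TCP z 0.0867, with the force up by about 10 N. Now I release and lift straight up.

Call:
{"name": "servo_tool", "arguments": {
  "series": [
    {"tx": 0,"ty": 0,"tz": 0,"turn": 0,"grip": 0.8},
    {"tx": 0,"ty": 0,"tz": 0,"turn": 0,"grip": 0.5},
    {"tx": 0,"ty": 0,"tz": 0,"turn": 0,"grip": 0},
    {"tx": 0,"ty": 0,"tz": 0,"turn": 0,"grip": 0},
    {"tx": 0,"ty": 0,"tz": 0,"turn": 0,"grip": 0},
    {"tx": 0,"ty": 0,"tz": 0,"turn": 0,"grip": 0},
    {"tx": 0,"ty": 0,"tz": 0,"turn": 0,"grip": 0},
    {"tx": 0,"ty": 0,"tz": 0,"turn": 0,"grip": 0}
  ]
}}

```text
clock: 11.75
position: [0.527, -0.0049, 0.0857]
eef_rot: [-0.0, 0.784, 0.62, -0.0]
force: [-0.9, 0.1, -0.1]
width: 0.996
```

Call:
{"name": "servo_tool", "arguments": {
  "series": [
    {"tx": 0,"ty": 0,"tz": -10,"turn": 0,"grip": 0},
    {"tx": 0,"ty": 0,"tz": -30,"turn": 0,"grip": 0},
    {"tx": 0,"ty": 0,"tz": -45,"turn": 0,"grip": 0},
    {"tx": 0,"ty": 0,"tz": -45,"turn": 0,"grip": 0},
    {"tx": 0,"ty": 30,"tz": -20,"turn": 0,"grip": 0},
    {"tx": 0,"ty": 40,"tz": 0,"turn": 0,"grip": 0},
    {"tx": 0,"ty": 20,"tz": 0,"turn": 0,"grip": 0},
    {"tx": 0,"ty": 0,"tz": 0,"turn": 0,"grip": 0},
    {"tx": 0,"ty": 0,"tz": 0,"turn": 0,"grip": 0}
  ]
}}

```text
clock: 12.65
position: [0.6141, -0.0256, 0.2357]
eef_rot: [-0.0, 0.784, 0.62, -0.0]
force: [-0.3, 0.1, 1.4]
width: 1.002
```

```bash
python3 - <<'E'
from h import *
s=robot.sense(); print(s['clock'],s['position'],s['force'],s['width'])
v,u=np.mgrid[:384,:512]; x0,y0=.527,-.0045; t=np.radians(-13.3)
out=[]
for c in ['scene','wrist']:
    Q=robot.camera_params(c); im,d=robot.read_camera(c); r=pts(c,Q,u,v,d)
    a=(r[...,0]-x0)*np.cos(t)+(r[...,1]-y0)*np.sin(t); b=-(r[...,0]-x0)*np.sin(t)+(r[...,1]-y0)*np.cos(t)
    k=(abs(a)<.08)&(abs(b)<.037)&(abs(r[...,2]-.078)<.006)&(d>0)
    A=np.c_[a[k],b[k],np.ones(k.sum())]; z=np.linalg.lstsq(A,r[...,2][k],rcond=None)[0]
    print(c,k.sum(),'slopes deg',np.degrees(z[:2]).round(2),'plate top z',z[2].round(4))
    out.append(cv2.resize(im[150:290,130:310],(540,420)) if c=='scene' else cv2.resize(im,(560,420))[:,130:390])
save('s8.png',np.hstack(out))
E
```

```text
12.65 [ 0.61414828 -0.02561702  0.23569387] [-0.28612882  0.0527458   1.39972876] 1.0019076839160745
scene 856 slopes deg [-0.13  0.39] plate top z 0.0782
wrist 7104 slopes deg [-0.01  0.03] plate top z 0.0781
```

View pics/s8.png

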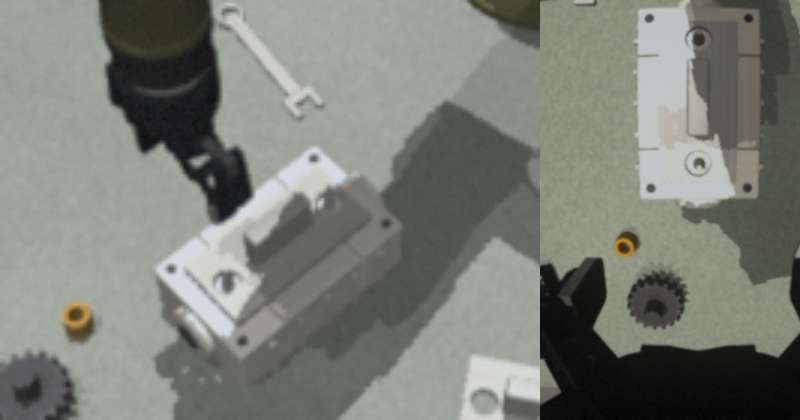

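The cover lies flat with both pins centred in its holes, at (698,40) and (698,163). Its top is at z = 78 mm, as it should be, and the arm is clear.

```bash
python3 -c "
from workcell import robot
print(robot.job_done())"
```

```text
the job is handed in; nothing more can be done
None
```

The long steel cover is on the aluminium housing, and I've handed the job in. I gripped it by its rib, lowered it level over both pins, and let go only once it was resting on the housing. The shorter cover and the look-alikes were not touched.

- **Seating:** the wrist camera puts the top of the plate at 78.1 mm (78 mm expected), with a slope under 0.05°. Both pins show in the middle of their holes.
- **Contact:** the wrist force rose by about 10 N at the expected height just before release.
- **Clearance and time:** the gripper was open and well clear at the end. The clock stood at about 12.7 s of the 38 s allowed.

**Disagreements and failures:**
- The scene camera gave a slope of up to 0.4° at the end, which is within its noise.
- At 87 mm TCP height, one scene-camera fit was spoiled because it included the housing top.
- The top-camera check gave nothing while the arm was over the housing.
- My first two move calls were refused for missing keys, so nothing moved then.

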